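Start the cymbal lathe from its control console

ROBOT

A 6-joint arm with a two-finger parallel gripper is mounted at the origin on the work surface. World frame = base frame: x ahead of the robot, y to its left, z up, the work surface at z = 0. Lengths are in mm, angles in rad, forces in N, time in s.
With the tool pointing down it reaches from about 350 to 875 mm from the base axis. Payload 4.2 kg.
Tool frame: the origin (TCP) lies midway between the tips of the shut fingers; the grasp point (between the pads) lies 19 mm behind it (arm.tcp_to_grasp is the distance from the TCP to the grasp point, in mm); z points along the fingers, y is the line along which they close (so a half turn about z gives the same grasp; the last joint's range is limited). The gripper opens to 85 mm and grips with 20 to 120 N. Pads are 22 mm wide; open, the fingers measure 114 mm over their backs; the gripper's body (76 mm by 85 mm) begins 54 mm behind the grasp point. The pads swing forward as they close: fully open they stand 13 mm farther back than shut.
Start: joints at [-0.928, 0.385, 0.008, 0, -1.194, -0.259], TCP at [234.043, -579.503, 231.312] pointing down, gripper open.
Joint ranges: [-3.14, 3.14], [-1.21, 2.06], [-1.07, 1.41], [-3.16, 2.05], [-2.99, -0.16], [-3.1, 3.1]. Speed limits (rad/s): [2.79, 2.79, 3.14, 3.14, 3.14, 3.14].

INTERFACE

Orientations are given as a unit quaternion [x, y, z, w].
In Python, from bench import arm, get_image gives the robot as it stands.
- The arm moves only by the tool drive_tool, never from a script. Its argument "deltas" is a list of rows, each a list of 2 entries, a list of its own where there are three numbers: the shift along the tool's x, y, z in cm, then the turn, a rotation vector about the tool's x, y, z in degrees. In form: [[[x, y, z], [ax, ay, az]], ...]. A call has 1 to 12 rows; each row shifts and turns the commanded pose from where the row before left it, along the tool's axes as they then stand; what a row does not reach is not made up. A row lasts 1/10 s, in which the tool goes at most 50 mm and 8.59 degrees, less where a joint would pass 70% of its speed; a pose out of reach is approached as far as the arm can. A call with a gripper value outside its range is refused whole. "claw" is the finger opening in cm, from 0 to 8.54, set as the call begins (left out, the last holds). The fingers move at their own pace and stop on an object; the grip force is fixed at half the most. Time passes only in rows, so rows that do not move let the fingers close. It gives the time, the measured TCP pose, the force, the opening and the grip force at its end, in the units of the state.
- arm.read_state(): the state, without advancing time (a new reading comes with each control period).
- get_image(name): name is "scene" or "side" or "wrist"; returns a dict with "img" (480x640x3 uint8, red, green, blue), "fx", "fy", "cx", "cy" (pixels), "eye" and "orientation" of the camera in the world; the wrist camera has in their place "mount" (4x4, takes a point from camera to tool coordinates, whose origin is the TCP and whose axes are the flange's). Camera axes: x right, y down, z forward; pixel columns grow to the right and rows downward; lengths in mm; the calibration is good to about 2 mm. A picture is of the moment at which its call begins: read the wrist's pose just before it. There is no depth.
- arm.job_done(): hands the job in; it is judged then, once.
The state is a dict: "clock": time; "joints": joint angles; "joint_vel": joint speeds; "joint_efforts": joint torques, N m; "position": TCP position; "ee_rot": TCP orientation; "contact_force": force on the tool from outside, world axes, zero at the start; "wrist_torque": the same for the moment, N m; "gripper_width": finger opening in mm; "grasp_force": force on a finger pad.
Only numpy, scipy, OpenCV 4.12 (cv2) and the standard library are available. Lean on these libraries where they do the work, as an engineer would, in place of code of your own. Each camera call takes 0.05 s, during which the arm holds its last target. There are 200 camera calls.

TASK

Start the cymbal lathe from its control console, pressing only with the fingertips: tip the big paddle rocker over by pressing its raised end fully down, then push the long bar key fully in so that it stays in, then press the small round button fully in, keep it in for at least a second and let it go. Do nothing out of that order and do not press the wide mushroom button. Leave the small tin, the jar and the hammer where they are.

Things in the scene. Friction and masses are not known exactly. Their poses are not given: they have to be found in the camera images.
- console: blue steel control box, 240 x 340 x 40 mm (its x, y, z), fixed on the bench. Origin: centre of its underside. On it stand four grey blocks, 96 x 96 x 30 mm (tops 70 mm above the bench), in a 2 x 2 field of 105 mm pitch, axes along the console's; which control is in which place varies. The ledge along its +y side holds the small tin. Closed fingers fit on every control from above.
- power_box: grey control block that carries the paddle rocker in its middle. Origin: centre of its underside (40 mm above the bench). Its axes are parallel to the console's
- key_box: grey control block that carries the long bar key in its middle. Origin: centre of its underside (40 mm above the bench); axes parallel to the console's
- start_box: grey control block that carries the small round button in its middle. Origin: centre of its underside (40 mm above the bench); axes parallel to the console's
- rocker (a joint): angle of the black V-shaped paddle rocker, 72 mm long (console's x), 42 mm wide, pivot in its middle along the console's y, 78 mm above the bench. -0.16 rad: off, its -x half slopes up (end 11 mm above the pivot), the other half is level. +0.16 rad: on, the -x half pressed down level, the other up. Starts at -0.16 to -0.12. Friction keeps it where it is left; 2 to 4 N turn it
- rocker_raised (a point): point on the top of the rocker's raised (-x) half, on its middle line, 23 mm from the pivot: the place to press. It moves with the rocker, about 7 mm down to 78 mm above the bench when fully over; its axes tilt with the rocker
- key (a joint): travel of the long black bar key, 64 mm along the console's y by 26 mm wide: 0 m out, 0.007 m fully in. Its flat top stands 10 mm above its block when out, 3 mm when fully in. Starts between 0 and 0.001. Pushed down with about 3 N, it stays where it is left (no spring)
- key_top (a point): centre of the bar key's flat top, 80 mm above the bench when out; moves with the key
- start (a joint): travel of the small round black button, 32 mm diameter: 0 m out, 0.006 m fully in. Its flat top stands 11 mm above its block when out. A spring brings it back out; it starts to move at 1.5 N and is fully in at 5 N
- start_top (a point): centre of the round button's flat top, 81 mm above the bench when out; moves with the button
- stop (a joint): travel of the wide black mushroom button, 52 mm diameter, on a neck: 0 m out, 0.006 m fully in; sprung like the round button. Not to be pressed
- stop_top (a point): centre of the mushroom button's domed top, 96 mm above the bench; it stands higher than the other controls
- tin: small aluminium tin, 42 mm diameter, 45 mm high, standing loose on the console's ledge (top 85 mm above the bench). Origin: centre of its underside. Leave it alone
- jar: amber glass jar, 64 mm diameter, 85 mm high, standing loose on the bench beside the console's -y side. Origin: centre of its underside. Leave it alone
- hammer: wooden-handled hammer lying on the bench beyond the console's +x side, roughly along the console's y. Origin: on the bench under it. Leave it alone

How it is judged (in metres and radians):
On the way, in this order (a step that is already met when the one before it is completed fails the run):
1. the fingers have tipped the paddle rocker over to on (value of joint rocker above 0.12 rad and contact force between the fingers and power_box above 0.3 N), for 0.03 s.
2. the fingers have pushed the bar key in (value of joint key above 0.0055 m and contact force between the fingers and key_box above 0.3 N), for 0.03 s.
3. the fingers keep the round button in for a second (value of joint start above 0.0042 m and contact force between the fingers and start_box above 0.3 N), for 0.95 s.
At the end, for the whole second after the job is handed in: Rocker on (above 0.11 rad), bar key staying in (above 5 of 7 mm), round button out again and mushroom button out (each below 1.5 mm); tin, jar and hammer at rest within 20 mm of where they were, tin and jar upright (value of joint rocker above 0.11 rad and value of joint key above 0.005 m and value of joint each of start, stop below 0.0015 m and distance of each of tin, jar, hammer from where it was at the start of the episode below 0.02 m and angle between each of tin, jar's own z axis and vertical below 0.2 rad and linear speed of each of tin, jar, hammer below 0.02 m/s); the robot touches nothing.
It fails at once if the mushroom button is pressed (2 mm) (value of joint stop above 0.002 m).
It fails at once if the bar key is pushed in while the rocker is still off (value of joint key above 0.003 m and value of joint rocker below 0.08 rad).
It fails at once if the round button is pressed while the bar key is still out or the rocker is off (value of joint start above 0.002 m and (value of joint key below 0.0045 m or value of joint rocker below 0.08 rad)).
It fails at once if the tin, the jar or the hammer is shoved, lifted or knocked over (distance of any of tin, jar, hammer from where it was at the start of the episode above 0.02 m or angle between any of tin, jar's own z axis and vertical above 0.3 rad).
It also fails if it takes over 45 s, if anything falls off the work surface, if the arm or the gripper's body presses on something with over 40 N, if the wrist force passes 120 N, or if a joint passes its speed limit or range.

## Working session

There is one attempt and no reset: what is moved stays moved. The work goes in short steps, Python scripts to look and compute and a tool call to move; the robot and the scene stay as the last step left them, time stands still between calls to the robot, and variables do not carry over. Pictures are saved under pics/ and viewed, at most 10 in all, crops included, and the job is handed in when it is done.

Besides the shell and the picture viewer there is one more tool, called after "Emit:" as a command line: name --argument value ..., lists and objects as JSON in quotes. drive_tool: Moves the arm, as the interface text tells. Its arguments: {"type":"object","properties":{"deltas":{"type":"array"},"claw":{"type":"number"}},"required":["deltas"]}

```bash
mkdir -p pics
cat > h.py <<'E'
from bench import arm, get_image
import cv2, numpy as np
from scipy.spatial.transform import Rotation as R
def snap(n,f):
    d=get_image(n); cv2.imwrite('pics/'+f,d['img'][:,:,::-1]); return d
def ray(d,u,v,z):
    q=R.from_quat(d['orientation']) if np.size(d['orientation'])==4 else R.from_matrix(d['orientation'])
    r=q.apply([(u-d['cx'])/d['fx'],(v-d['cy'])/d['fy'],1]); e=np.array(d['eye'])
    return e+r*(z-e[2])/r[2]
E
python3 - <<'E'
from h import *
s=arm.read_state(); print(s)
for n in('scene','side'):
    d=snap(n,n+'1.png'); print({k:v for k,v in d.items() if k!='img'})
E
```

```text
{'clock': 0.0, 'joints': array([-9.28374839e-01,  3.85587625e-01,  6.61187065e-03, -5.14874416e-04,
       -1.19399938e+00, -2.58565208e-01]), 'joint_vel': array([-9.02476485e-05,  2.16261247e-04, -1.22811953e-04, -6.78398963e-04,
        4.71736419e-04, -5.84930441e-04]), 'joint_efforts': array([ 1.13143960e-03, -3.92290413e+01,  1.88405871e+01,  4.18619290e+00,
       -4.59891802e-03,  3.94524392e-06]), 'position': array([ 233.84072459, -578.96942685,  230.19501524]), 'ee_rot': array([-1.90658626e-01,  9.81655767e-01,  1.08490011e-03, -2.58935275e-04]), 'contact_force': array([ 1.15379609, -0.05627086,  0.16131388]), 'wrist_torque': array([ 0.0272694 , -0.03077816, -0.03429188]), 'grasp_force': 0.0, 'gripper_width': 85.53748333547475}
{'fx': 488.5642580640209, 'fy': 488.5642580640209, 'cx': 324.71431358536404, 'cy': 234.74055584167894, 'eye': array([ 857.92059127, -521.09391982,  629.85442842]), 'orientation': array([ 0.90343685,  0.2001874 , -0.08060387, -0.37044552])}
{'fx': 482.23896299397654, 'fy': 482.23896299397654, 'cx': 320.03695395229977, 'cy': 237.94381516743604, 'eye': array([286.283747  , 621.37280412, 506.36572895]), 'orientation': array([-0.21121462,  0.84604502, -0.47698399,  0.10992035])}
```

View pics/scene1.png

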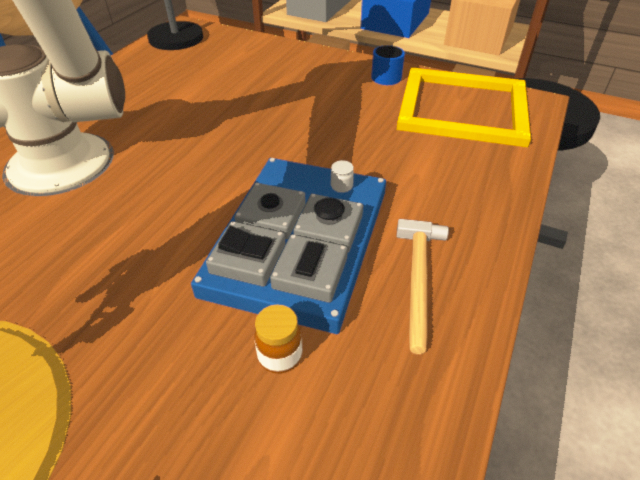

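View pics/side1.png

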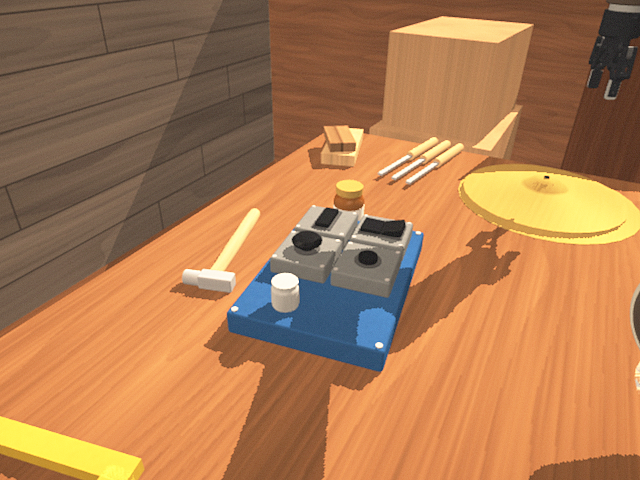

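Scene picture: rocker at about (249,242), key (310,260), round button (270,201), mushroom (329,210). The console's corner screws are at (273,160), (381,180), (198,280) and (335,313). I'll enlarge both views.

Run:
```python
import cv2
a=cv2.imread('pics/scene1.png')[150:330,190:400]; cv2.imwrite('pics/c1.png',cv2.resize(a,None,fx=3.3,fy=3.3,interpolation=cv2.INTER_CUBIC))
a=cv2.imread('pics/side1.png')[195:365,225:435]; cv2.imwrite('pics/c2.png',cv2.resize(a,None,fx=3.5,fy=3.5,interpolation=cv2.INTER_CUBIC))
```

```text
(no output)
```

View pics/c1.png

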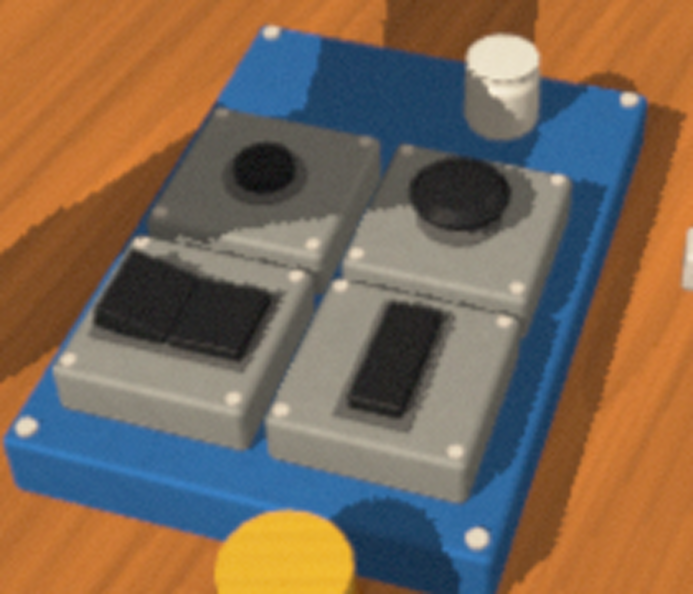

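View pics/c2.png

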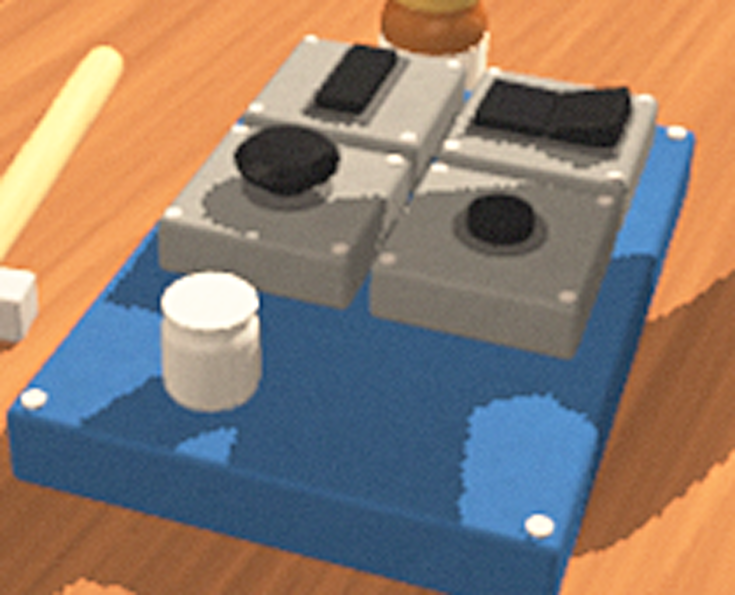

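Run:
```python
from h import *
d1,d2=get_image('scene'),get_image('side')
A=lambda p,z:ray(d1,190+p[0]/3.3-.35,150+p[1]/3.3-.35,z)
B=lambda p,z:ray(d2,225+p[0]/3.5-.36,195+p[1]/3.5-.36,z)
b1=dict(start=[(222,115),(368,143),(158,213),(313,244)],stop=[(407,150),(559,181),(356,253),(516,288)],
 power=[(142,242),(298,276),(68,359),(233,398)],key=[(340,286),(503,322),(280,410),(456,452)])
b2=dict(start=[(439,168),(606,200),(387,258),(567,296)],stop=[(238,130),(395,160),(173,213),(340,247)],
 power=[(490,72),(646,102),(452,146),(614,177)],key=[(311,41),(456,64),(256,107),(408,137)])
for k in b1:
    a=np.array([A(p,70) for p in b1[k]]); b=np.array([B(p,70) for p in b2[k]])
    v=(a[1]-a[0]+a[3]-a[2]); w=(b[0]-b[1]+b[2]-b[3])
    print(k,a.mean(0).round(1),b.mean(0).round(1),np.degrees(np.arctan2(v[1],v[0])),np.degrees(np.arctan2(w[1],w[0])),np.linalg.norm(v)/2)
c=[A(p,40) for p in[(271,33),(629,99),(26,427),(477,538)]]
print(np.round(c,1),np.mean(c,0))
for p in((c[1]-c[0]),(c[3]-c[2]),(c[0]-c[2]),(c[1]-c[3])):print(np.linalg.norm(p),np.degrees(np.arctan2(p[1],p[0])))
print('start',A((263,167),81),B((501,219),81))
print('stop',A((460,190),94),B((288,158),94))
print('tin',A((502,58),85),B((211,300),85))
```

```text
start [510.1   8.4  70. ] [512.3   7.3  70. ] 9.078718624494787 8.447041377940051 83.1174180320868
stop [613.9  24.2  70. ] [616.3  22.8  70. ] 7.904313942054184 8.807352660390231 82.5590786491686
power [524.7 -94.7  70. ] [527.1 -95.   70. ] 8.302544443610174 7.350026466301165 82.52973712314082
key [628.6 -80.2  70. ] [630.8 -81.5  70. ] 8.131942706933453 8.928595041856775 82.48864899316291
[[ 430.3  152.2   40. ]
 [ 648.4  184.9   40. ]
 [ 476.3 -165.1   40. ]
 [ 694.7 -133.1   40. ]] [562.39152503   9.72205281  40.        ]
220.5509265707325 8.514685376190354
220.72491647374022 8.341276248382401
320.65268981541146 98.25057601959017
321.3199698278409 98.28196932046761
start [512.01911326   4.21523311  81.        ] [508.90327845  15.48500082  81.        ]
stop [616.72624979  18.06407802  94.        ] [609.13357092  34.56083162  94.        ]
tin [588.78427182 134.83938621  85.        ] [589.66095623 136.53440367  85.        ]
```

Emit:
drive_tool --deltas '[[[0,0,0],[0,0,4]],[[0,0,0],[0,0,4]],[[0,0,0],[0,0,4]],[[0,0,0],[0,0,1.6]],[[0,0,0],[0,0,0]]]' --claw 0

```text
clock: 0.7
position: [234.0, -579.4, 231.1]
ee_rot: [-0.073, 0.997, 0.0, -0.0]
contact_force: [0.1, -0.1, 0.6]
gripper_width: 12.5
grasp_force: 0.0
```

```bash
cat >> h.py <<'E'
def go(*t):
    s=arm.read_state(); q=R.from_quat(s['ee_rot']); M=q.as_matrix()
    print('t',round(s['clock'],2),s['position'].round(1),'xang',np.degrees(np.arctan2(M[1,0],M[0,0])).round(1),'tilt',M[:,2].round(4),'F',s['contact_force'].round(1),s['gripper_width'])
    print('tool cm',(q.inv().apply(np.array(t)-s['position'])/10).round(2))
E
python3 -c "
from h import *
go(503.2,-98.1,230)"
```

```text
t 0.7 [ 234.  -579.4  231.1] xang -171.6 tilt [-2.e-04  4.e-04 -1.e+00] F [ 0.1 -0.1  0.6] 12.516302344751693
tool cm [-33.68  43.67   0.12]
```

Emit:
drive_tool --deltas '[[[-1.4,1.8,0],[0,0,0]],[[-2.8,3.6,0],[0,0,0]],[[-2.8,3.6,0],[0,0,0]],[[-2.8,3.6,0],[0,0,0]],[[-2.8,3.6,0],[0,0,0]],[[-2.8,3.6,0],[0,0,0]],[[-2.8,3.6,0],[0,0,0]],[[-2.8,3.6,0],[0,0,0]],[[-2.8,3.6,0],[0,0,0]],[[-2.8,3.6,0],[0,0,0]],[[-2.8,3.6,0],[0,0,0]],[[-2.8,3.6,0],[0,0,0]]]'

```text
clock: 1.9
position: [492.8, -121.1, 231.6]
ee_rot: [-0.074, 0.997, -0.0, 0.0]
contact_force: [0.0, -0.5, -0.2]
gripper_width: -0.1
grasp_force: 0.0
```

```bash
python3 -c "
from h import *
go(503.2,-98.1,100)"
```

```text
t 1.9 [ 492.8 -121.1  231.6] xang -171.5 tilt [ 7.e-04 -0.e+00 -1.e+00] F [ 0.  -0.5 -0.2] -0.07157479841953547
tool cm [-1.36  2.13 13.16]
```

Emit:
drive_tool --deltas '[[[-0.7,1.1,0.1],[0,0,0]],[[-0.7,1.1,3],[0,0,0]],[[0,0,4],[0,0,0]],[[0,0,4],[0,0,0]],[[0,0,1.5],[0,0,0]],[[0,0,0.5],[0,0,0]],[[0,0,0],[0,0,0]],[[0,0,0],[0,0,0]]]'

```text
clock: 2.7
position: [503.8, -99.3, 101.5]
ee_rot: [-0.073, 0.997, -0.0, 0.001]
contact_force: [0.8, 0.5, -0.3]
gripper_width: -0.0
grasp_force: 0.0
```

Run:
```python
from h import *
go(503.2,-98.1,78)
a=snap('scene','s2.png')['img'][150:330,190:400,::-1]; b=snap('side','d2.png')['img'][195:330,300:435,::-1]
r=lambda i:cv2.resize(i,(390,400),interpolation=cv2.INTER_CUBIC)
cv2.imwrite('pics/c3.png',np.hstack([r(a),r(b)]))
```

```text
t 2.7 [503.8 -99.3 101.5] xang -171.6 tilt [ 0.0025 -0.     -1.    ] F [ 0.8  0.5 -0.3] -0.019785798233855824
tool cm [0.05 0.13 2.35]
```

View pics/c3.png

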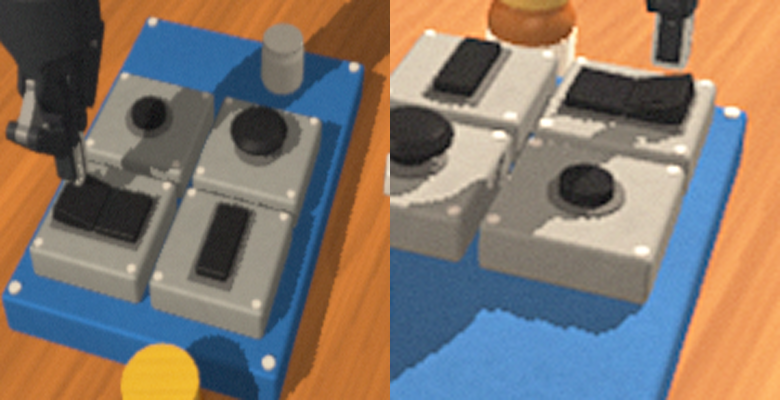

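Both views show the shut fingertips hanging above the rocker's raised half: tip at about (72,180) on the left, (672,65) on the right. Next I press it.

Emit:
drive_tool --deltas '[[[0,0,0.7],[0,0,0]],[[0,0,0.5],[0,0,0]],[[0,0,0.3],[0,0,0]],[[0,0,0.3],[0,0,0]],[[0,0,0.3],[0,0,0]],[[0,0,0.3],[0,0,0]],[[0,0,0],[0,0,0]],[[0,0,0],[0,0,0]]]'

```text
clock: 3.6
position: [502.5, -99.3, 78.0]
ee_rot: [-0.074, 0.997, -0.0, -0.0]
contact_force: [-5.6, 2.1, 13.9]
gripper_width: -0.0
grasp_force: 7.0
```

Emit:
drive_tool --deltas '[[[0,0,-1],[0,0,0]],[[0,0,-2],[0,0,0]],[[0,0,-1],[0,0,0]],[[0,0,0],[0,0,0]]]'

```text
clock: 4.0
position: [504.2, -99.0, 117.8]
ee_rot: [-0.073, 0.997, 0.0, 0.002]
contact_force: [0.2, -0.2, 0.2]
gripper_width: -0.0
grasp_force: 0.0
```

```bash
python3 -c "
from h import *
go(629.7,-80.8,118)"
```

```text
t 4.0 [504.2 -99.  117.8] xang -171.6 tilt [ 4.2e-03  3.0e-04 -1.0e+00] F [ 0.2 -0.2  0.2] -0.02519404714074282
tool cm [-12.68  -0.03   0.03]
```

Emit:
drive_tool --deltas '[[[-2,0,0],[0,0,0]],[[-3,0,0],[0,0,0]],[[-3,0,0],[0,0,0]],[[-3,0,0],[0,0,0]],[[-1.7,0,0],[0,0,0]],[[0,0,1],[0,0,0]],[[0,0,1],[0,0,0]],[[0,0,0],[0,0,0]]]'

```text
clock: 4.8
position: [625.6, -80.8, 93.3]
ee_rot: [-0.073, 0.997, 0.0, -0.003]
contact_force: [0.4, -0.8, -0.7]
gripper_width: 0.3
grasp_force: 0.0
```

Run:
```python
from h import *
go(629.7,-80.8,73)
a=snap('scene','s3.png')['img'][150:330,190:400,::-1]; b=snap('side','d3.png')['img'][195:330,300:435,::-1]
r=lambda i:cv2.resize(i,(390,400),interpolation=cv2.INTER_CUBIC)
cv2.imwrite('pics/c4.png',np.hstack([r(a),r(b)]))
```

```text
t 4.8 [625.6 -80.8  93.3] xang -171.7 tilt [-6.3e-03  1.0e-04 -1.0e+00] F [ 0.4 -0.8 -0.7] 0.3398288037989527
tool cm [-0.42 -0.06  2.02]
```

View pics/c4.png

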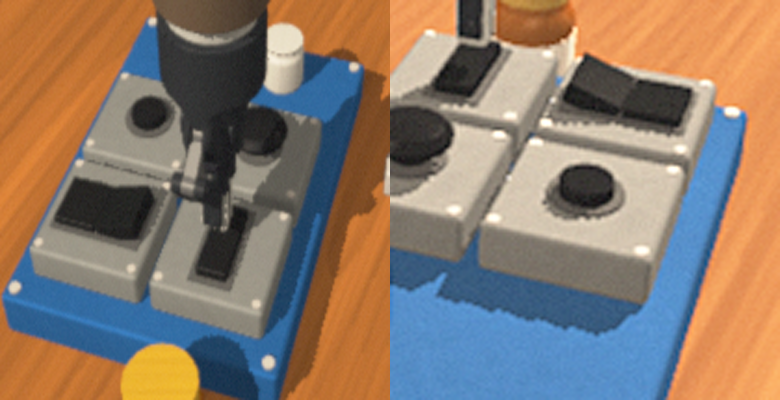

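The rocker is over, with its inner half now raised. The fingertips hang over the bar key at about (220,222). I'll let the arm settle before pressing.

Emit:
drive_tool --deltas '[[[-0.2,0,0],[0,0,0]],[[0,0,0],[0,0,0]],[[0,0,0],[0,0,0]]]'

```text
clock: 5.2
position: [630.6, -80.3, 96.9]
ee_rot: [-0.073, 0.997, 0.0, 0.001]
contact_force: [0.1, 0.4, -0.7]
gripper_width: -0.0
grasp_force: 0.0
```

```bash
python3 -c "
from h import *
go(629.7,-80.8,73)"
```

```text
t 5.2 [630.6 -80.3  96.9] xang -171.6 tilt [ 1.e-03  1.e-04 -1.e+00] F [ 0.1  0.4 -0.7] -0.03590390547785955
tool cm [ 0.1  -0.03  2.39]
```

Emit:
drive_tool --deltas '[[[0.1,0,0.7],[0,0,0]],[[0,0,0.5],[0,0,0]],[[0,0,0.3],[0,0,0]],[[0,0,0.3],[0,0,0]],[[0,0,0.3],[0,0,0]],[[0,0,0.3],[0,0,0]],[[0,0,0.1],[0,0,0]],[[0,0,0],[0,0,0]],[[0,0,0],[0,0,0]]]'

```text
clock: 6.1
position: [629.1, -80.5, 73.0]
ee_rot: [-0.073, 0.997, -0.0, -0.0]
contact_force: [-4.7, 1.1, 8.6]
gripper_width: -0.0
grasp_force: 4.9
```

Emit:
drive_tool --deltas '[[[0,0,-1],[0,0,0]],[[0,0,-2],[0,0,0]],[[0,0,-1.5],[0,0,0]],[[0,0,0],[0,0,0]],[[0,0,0],[0,0,0]]]'

```text
clock: 6.6
position: [629.6, -80.4, 116.1]
ee_rot: [-0.073, 0.997, 0.0, 0.0]
contact_force: [0.8, 0.2, -0.3]
gripper_width: 0.2
grasp_force: 0.0
```

```bash
python3 -c "
from h import *
go(511.2,7.8,118)"
```

```text
t 6.6 [629.6 -80.4 116.1] xang -171.6 tilt [ 7.e-04  5.e-04 -1.e+00] F [ 0.8  0.2 -0.3] 0.2297241368720813
tool cm [10.43 10.45 -0.19]
```

Emit:
drive_tool --deltas '[[[1.4,1.4,0],[0,0,0]],[[2,2,0],[0,0,0]],[[2,2,0],[0,0,0]],[[2,2,0],[0,0,0]],[[2,2,0],[0,0,0]],[[1,1,0],[0,0,0]],[[0,0,0.5],[0,0,0]],[[0,0,1],[0,0,0]],[[0,0,0.3],[0,0,0]],[[0,0,0],[0,0,0]],[[0,0,0],[0,0,0]],[[0,0,0],[0,0,0]]]'

```text
clock: 7.8
position: [511.8, 7.0, 98.3]
ee_rot: [-0.073, 0.997, -0.0, 0.0]
contact_force: [0.5, -0.1, -0.0]
gripper_width: -0.2
grasp_force: 0.0
```

Run:
```python
from h import *
go(511.2,7.8,75)
a=snap('scene','s4.png')['img'][150:330,190:400,::-1]; b=snap('side','d4.png')['img'][195:330,300:435,::-1]
r=lambda i:cv2.resize(i,(390,400),interpolation=cv2.INTER_CUBIC)
cv2.imwrite('pics/c5.png',np.hstack([r(a),r(b)]))
```

```text
t 7.8 [511.8   7.   98.3] xang -171.6 tilt [ 2.e-04 -0.e+00 -1.e+00] F [ 0.5 -0.1 -0. ] -0.21635419660004093
tool cm [0.05 0.09 2.33]
```

View pics/c5.png

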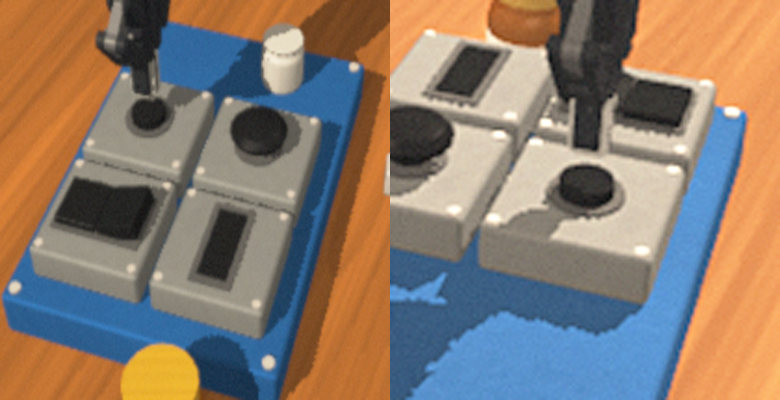

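The bar key is now in, and the fingertips hang over the round button at (147,92) left and (588,150) right. Next I press and hold it.

Emit:
drive_tool --deltas '[[[0,0.1,0.7],[0,0,0]],[[0,0,0.5],[0,0,0]],[[0,0,0.3],[0,0,0]],[[0,0,0.4],[0,0,0]],[[0,0,0.4],[0,0,0]],[[0,0,0.2],[0,0,0]],[[0,0,0],[0,0,0]],[[0,0,0],[0,0,0]]]'

```text
clock: 8.7
position: [511.1, 8.2, 75.0]
ee_rot: [-0.074, 0.997, -0.0, 0.0]
contact_force: [-5.4, 0.6, 13.4]
gripper_width: 0.1
grasp_force: 6.6
```

Emit:
drive_tool --deltas '[[[0,0,0],[0,0,0]],[[0,0,0],[0,0,0]],[[0,0,0],[0,0,0]],[[0,0,0],[0,0,0]],[[0,0,0],[0,0,0]],[[0,0,0],[0,0,0]],[[0,0,0],[0,0,0]],[[0,0,0],[0,0,0]],[[0,0,0],[0,0,0]],[[0,0,0],[0,0,0]],[[0,0,0],[0,0,0]],[[0,0,0],[0,0,0]]]'

```text
clock: 9.9
position: [511.1, 8.2, 75.0]
ee_rot: [-0.074, 0.997, -0.0, 0.0]
contact_force: [-4.9, 1.6, 14.1]
gripper_width: 0.2
grasp_force: 6.6
```

Fully in (z = 75, 14 N), held for 1.2 s. Releasing it straight up.

Emit:
drive_tool --deltas '[[[0,0,0],[0,0,0]],[[0,0,-1],[0,0,0]],[[0,0,-3],[0,0,0]],[[0,0,-3],[0,0,0]],[[0,0,-3],[0,0,0]],[[0,0,-1],[0,0,0]],[[0,0,0],[0,0,0]],[[0,0,0],[0,0,0]],[[0,0,0],[0,0,0]]]'

```text
clock: 10.8
position: [510.3, 8.0, 181.6]
ee_rot: [-0.073, 0.997, -0.0, -0.002]
contact_force: [-0.2, -0.5, 1.2]
gripper_width: -0.0
grasp_force: 0.0
```

Run:
```python
from h import *
a=snap('scene','s5.png')['img'][150:330,190:400,::-1]; b=snap('side','d5.png')['img'][195:330,300:435,::-1]
r=lambda i:cv2.resize(i,(390,400),interpolation=cv2.INTER_CUBIC)
cv2.imwrite('pics/c6.png',np.hstack([r(a),r(b)]))
```

```text
(no output)
```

View pics/c6.png

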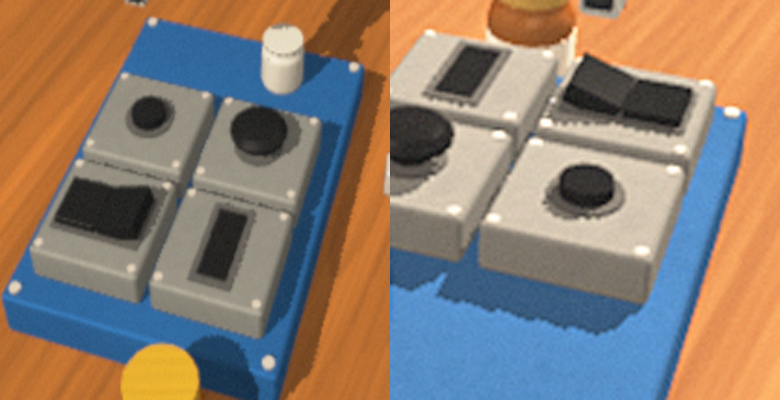

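The rocker is on, the key is in, and the round button is back out (147,112). The tin and jar haven't moved and the arm is clear.

```bash
python3 -c "
from bench import arm
print(arm.job_done())"
```

```text
the job is handed in; nothing more can be done
None
```

I tipped the rocker to on, pushed the bar key in, held the round button in for over a second and let it go, in that order; the last images show the rocker on, the key in and the tin and jar unmoved, and the job is handed in (no verdict was returned).

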